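# Clear the filter slides from the exposure unit into their tray

### The job

Shut the LED exposure unit down: first bring the lamp fader all the way to off, then swing the retaining bar up and over until it leans back on its stop, draw every filter slide (the ones with an upright fin) straight and level out of its channel without forcing it, and lay each flat in an empty bay of the storage tray. Leave the blanking slide with the round button home in its channel, leave the slide that is already in the tray in its bay, and finish by swinging the retaining bar fully down again.

Things in the scene. Friction and masses are not known exactly. Their poses are not given: they have to be found in the camera images.
- exposure_unit: fixed grey LED exposure unit, 129 mm deep (x) x 296 wide (y); origin on the bench under the middle of its front face, x into it, y to its left. Roof 50 mm high, carrying the fader in front and black finned LED heads, 78 mm high, at x = 58 to 104 mm. Four channels run into it along x, centred at y = +105, +35, -35, -105 mm
- channel_mouth (a point): on the unit's front face, 28 mm above the bench, midway across it; axes as the unit's. Mouths: 53 mm wide (1.5 mm play each side of a slide), floor 24 mm and roof 32 mm above the bench. Each channel is 105 mm deep to its stop, so a slide comes free after 105 mm along -x. A slide at home has its origin 27 to 30 mm inside the face, so its fin's centre is 28 to 31 mm before it
- lamp_fader (a joint): lamp fader on the unit's roof, m: 0 is off (the end of its track towards the unit's -y), 0.06 is full; starts at 0.02 to 0.06, slides with about 1.5 N, stays where it is left
- lamp_fader_top (a point): centre of the top of the fader's grey cap, 74 mm above the bench; the cap is 18 mm (x) x 12 mm (y), 18 mm high, over a plate whose top is at 54 mm; it slides along the unit's y, axes as the unit's
- bail (a joint): retaining bar (bail) before the pull grips, rad: 0 is down (slides locked in), 1.75 is its stop, leaning back over the unit; starts at 0 to 0.08. It turns up and over about the unit's y axis; a stiff hinge holds it wherever it is left (about 2 N at the bar)
- bail_grip (a point): middle of the bar, in a black rubber sleeve 11 mm thick, 60 mm long along the unit's y; beyond it the bar is 8 mm thick. When down it is 60 mm before the front face and 51 mm above the bench, midway between the second and third channel. Its frame turns with the bar
- bail_hinge (a point): fixed point on the bar's hinge axis midway across the unit, 45 mm behind the front face, 41 mm above the bench; axes as the unit's; the bar's middle is 105.5 mm from it
- filter_1: filter slide in one of the channels (which one varies; may be absent): steel slide 150 x 50 x 6 mm (x, y, z), 50 to 100 g; origin: centre of its underside; x along its length away from the pull grip, z up. Grip: upright fin 24 mm long (x) x 12 mm thick (y), centred at x = -58 mm, 6 to 40 mm above the underside. Round amber glass near the other end
- filter_2: filter slide in one of the channels (which one varies; may be absent): steel slide 150 x 50 x 6 mm (x, y, z), 50 to 100 g; origin: centre of its underside; x along its length away from the pull grip, z up. Grip: upright fin 24 mm long (x) x 12 mm thick (y), centred at x = -58 mm, 6 to 40 mm above the underside. Round amber glass near the other end
- filter_3: filter slide in one of the channels (which one varies; may be absent): steel slide 150 x 50 x 6 mm (x, y, z), 50 to 100 g; origin: centre of its underside; x along its length away from the pull grip, z up. Grip: upright fin 24 mm long (x) x 12 mm thick (y), centred at x = -58 mm, 6 to 40 mm above the underside. Round amber glass near the other end
- blank: blanking slide in one of the channels, to stay there: steel slide 150 x 50 x 6 mm (x, y, z), 50 to 100 g; origin: centre of its underside; x along its length away from the pull grip, z up. No glass; in place of the fin only a round button 20 mm across and 12 mm high at x = -58 mm
- tray: fixed grey storage tray, 176 mm (x) x 290 (y), rim 14 mm high; origin on the bench under its centre. Four bays centred at y = +105, +35, -35, -105 mm, each 66 mm wide (y) and 168 long (x), padded floor 5 mm above the bench, parted by 4 mm ribs with tops at 13 mm. A slide fits a bay with its length along x
- stored_1: filter slide stored in bay 1 of the tray, counted from +y (of stored_1 to 4 only one is there, the rest absent): steel slide 150 x 50 x 6 mm (x, y, z), 50 to 100 g; origin: centre of its underside; x along its length away from the pull grip, z up. Grip: upright fin 24 mm long (x) x 12 mm thick (y), centred at x = -58 mm, 6 to 40 mm above the underside. Round amber glass near the other end
- stored_2: filter slide stored in bay 2 of the tray, counted from +y (of stored_1 to 4 only one is there, the rest absent): steel slide 150 x 50 x 6 mm (x, y, z), 50 to 100 g; origin: centre of its underside; x along its length away from the pull grip, z up. Grip: upright fin 24 mm long (x) x 12 mm thick (y), centred at x = -58 mm, 6 to 40 mm above the underside. Round amber glass near the other end
- stored_3: filter slide stored in bay 3 of the tray, counted from +y (of stored_1 to 4 only one is there, the rest absent): steel slide 150 x 50 x 6 mm (x, y, z), 50 to 100 g; origin: centre of its underside; x along its length away from the pull grip, z up. Grip: upright fin 24 mm long (x) x 12 mm thick (y), centred at x = -58 mm, 6 to 40 mm above the underside. Round amber glass near the other end
- stored_4: filter slide stored in bay 4 of the tray, counted from +y (of stored_1 to 4 only one is there, the rest absent): steel slide 150 x 50 x 6 mm (x, y, z), 50 to 100 g; origin: centre of its underside; x along its length away from the pull grip, z up. Grip: upright fin 24 mm long (x) x 12 mm thick (y), centred at x = -58 mm, 6 to 40 mm above the underside. Round amber glass near the other end

How it is judged:
By the outcome, as a careful person would: the job done as asked, in the order asked, and still so for the second after the job is handed in, with the robot touching nothing.
Of filter_1, filter_2, filter_3 only 2 to 3 are there at a start; the rules pass over those that are not, and their reading is None.
Of stored_1, stored_2, stored_3, stored_4 only 1 to 1 are there at a start; the rules pass over those that are not, and their reading is None.
At some moment in a run one of filter_1, filter_2, filter_3 may be knocked a few centimetres aside while the robot is not near it.
Once in a run the grip may slacken for a moment while it holds something.
It also fails if it takes over 208 s, if anything falls off the work surface, if the arm or the gripper's body presses on something with over 40 N, if the wrist force passes 120 N, or if a joint passes its speed limit or range.

### The arm

A 6-joint arm with a two-finger parallel gripper is mounted at the origin on a cart in front of the work surface, level with it; the furniture and walls round the work are solid. World frame = base frame: x ahead of the robot, y to its left, z up, the work surface at z = 0. Lengths are in m, angles in rad, forces in N, time in s.
With the tool pointing down it reaches from about 0.325 to 0.925 m from the base axis. Payload 3.1 kg.
Tool frame: the origin (TCP) lies midway between the tips of the shut fingers; the grasp point (between the pads) lies 19 mm behind it; z points along the fingers, y is the line along which they close (so a half turn about z gives the same grasp; the last joint's range is limited). The gripper opens to 85 mm and grips with 20 to 120 N. Pads are 22 mm wide; open, the fingers measure 114 mm over their backs; the gripper's body (76 mm by 85 mm) begins 54 mm behind the grasp point. The pads swing forward as they close: fully open they stand 13 mm farther back than shut.
Start: joints at [1.168, 0.217, 1.613, -0, 1.311, -0.112], TCP at [0.179, 0.599, 0.209] pointing down, gripper open.
Joint ranges: [-2.75, 2.75], [-0.78, 2.1], [0.31, 2.55], [-1.13, 4.27], [0.13, 2.63], [-2.58, 2.58]. Speed limits (rad/s): [2.79, 2.79, 3.14, 3.14, 3.14, 3.14].

### API

Orientations are given as a rotation vector (axis times angle).
In Python, from plant import robot, claw, kinematics, monitor, cams, job, models gives the robot as it stands. Calls block until the motion is done:
- robot.move_ptp(position, orientation): joint-space move of the TCP to a pose.
- robot.line_to(position, v=0.15, ori=None): straight line of the TCP; ori=None keeps the orientation; v is the mean speed in m/s.
- robot.move_j(angles): joint-space move.
- claw.move_gripper(opening, f_grip=None): finger opening in m; f_grip is the grip in N (None keeps the last); returns when the fingers have stopped.
- robot.dwell(seconds).
- kinematics.inverse_kinematics(position, orientation): joint angles nearest the present ones, or None.
- monitor.read_state(): the state.
- cams.grab_frame(name): name is "scene" or "top"; returns the picture (384x512x3 uint8, red, green, blue); there is no depth.
- cams.get_calibration(name): a dict with "camera_matrix" (3x3 intrinsics, pixels), "k1" (the pictures are not rectified: a ray, as slopes to the right and down, at radius r is drawn at 1 + k1 r^2 times it, then the intrinsics apply), "view" (4x4, takes a point from world to camera coordinates). Camera axes: x right, y up, looking along -z (the intrinsics and any distortion apply to the point x, -y, -z); pixel columns grow to the right and rows downward; lengths in m; the calibration is good to about 2 mm. A picture is of the moment at which its call begins. get_calibration takes no time and is no camera call.
A pose or a line that the arm cannot do raises robot.Unreachable and nothing moves.
- job.finish_job(): hands the job in; it is judged then, once.
Trained networks look in the newest picture that a camera, given by its name, has taken for a name from the list of things; names that differ only in an ending like _2 or _b are one class to them, and where a whole thing is asked for, a point or a joint stands for the part that bears it (a point fixed in the world has none). Each returns a list of dicts, best first, with "score" (0 to 1); they miss things now and then, are a little off and sometimes report something else, mostly with a low value. They report only what shows in the picture. A call takes as long as a camera call.
- models.find_in(camera, target): "position" ([row, column] as shares, 0 to 1, of the picture: columns of its width, rows of its height, amid what is visible of it).
- models.cut_out(camera, target): "pixels" (384x512 bool, what is visible of it) and "position" ([row, column] as shares, 0 to 1, of the picture: columns of its width, rows of its height, amid what is visible of it).
- models.spot_point(camera, target): "position" ([row, column] as shares, 0 to 1, of the picture: columns of its width, rows of its height: a listed point, or the origin of a listed thing).
The state is a dict: "t": time; "q": joint angles; "qvel": joint speeds; "joint_torque": joint torques, N m; "tcp_pos": TCP position; "tcp_rot": TCP orientation; "contact_force": force on the tool from outside, world axes, zero at the start; "wrist_torque": the same for the moment, N m; "opening": finger opening in m; "grasp_force": force on a finger pad.
Only numpy, scipy, OpenCV 4.12 (cv2) and the standard library are available. Lean on these libraries where they do the work, as an engineer would, in place of code of your own. Each camera call takes 0.05 s, during which the arm holds its last target. There are 200 camera calls.

## Working session

There is one attempt and no reset: what is moved stays moved. The work goes in short steps, each a Python script; the robot and the scene stay as the last script left them, time stands still between calls to the robot, and variables do not carry over. Pictures are saved under pics/ and viewed, at most 14 in all, crops included, and the job is handed in when it is done.

```bash
ls; mkdir -p pics
cat > h.py <<'E'
import numpy as np, cv2
from scipy.spatial.transform import Rotation as R
from plant import robot, claw, kinematics, monitor, cams, job, models
def px2ray(cam,uv):
    c=cams.get_calibration(cam);K=np.array(c["camera_matrix"]);V=np.array(c["view"])
    d=np.array([(uv[0]-K[0,2])/K[0,0],(uv[1]-K[1,2])/K[1,1]]);s=d.copy()
    for _ in range(30): s=d/(1+c["k1"]*(s@s))
    r=V[:3,:3].T@np.array([s[0],-s[1],-1.]); o=-V[:3,:3].T@V[:3,3]
    return o,r
def at_z(cam,uv,z):
    o,r=px2ray(cam,uv); return o+r*(z-o[2])/r[2]
def proj(cam,p):
    c=cams.get_calibration(cam);K=np.array(c["camera_matrix"]);V=np.array(c["view"])
    p=V[:3,:3]@np.asarray(p)+V[:3,3]; s=np.array([p[0],-p[1]])/-p[2]; s=s*(1+c["k1"]*(s@s))
    return np.array([K[0,0]*s[0]+K[0,2],K[1,1]*s[1]+K[1,2]])
def uv(d): return np.array([d["position"][1]*512,d["position"][0]*384])
def snap(cam,name):
    im=cams.grab_frame(cam); cv2.imwrite(f"pics/{name}.png",im[:,:,::-1]); return im
def st(): return monitor.read_state()
E
python3 - <<'E'
from h import *
for c in ("top","scene"):
    im=snap(c,c+"0")
    cal=cams.get_calibration(c); V=np.array(cal["view"]); print(c,-V[:3,:3].T@V[:3,3],cal["k1"])
    for n,z in (("channel_mouth",.028),("lamp_fader_top",.074),("bail_grip",.051),("bail_hinge",.041),("exposure_unit",0),("tray",0),("filter_1",.024),("blank",.024),("stored_1",.005)):
        for d in models.spot_point(c,n)[:4]:
            print(n,round(d["score"],2),uv(d).round(1),at_z(c,uv(d),z).round(4)[:2])
print(st())
E
```

```text
pics
top [0.41876573 0.01391566 0.90695763] -0.04782274039888235
channel_mouth 0.8 [192.6 190.7] [0.5873 0.1598]
lamp_fader_top 0.58 [186.9 175.7] [0.6129 0.1655]
bail_grip 0.56 [187.1 218.5] [0.5192 0.1678]
bail_grip 0.18 [189.7 175.5] [0.6187 0.1632]
bail_hinge 0.57 [186.2 174.3] [0.6241 0.1731]
exposure_unit 0.56 [190.7 198.5] [0.5736 0.1688]
tray 0.34 [176.4 180.5] [0.6187 0.2045]
filter_1 0.82 [203.3 181.6] [0.6095 0.1353]
filter_1 0.77 [235.3 178.4] [0.6158 0.0593]
filter_1 0.76 [144.3 188.5] [0.5956 0.2755]
filter_1 0.45 [286. 185.] [ 0.5974 -0.0604]
stored_1 0.55 [283.1 182.4] [ 0.6079 -0.0552]
scene [-0.00852723 -0.79405879  0.66493651] -0.08120997572520738
channel_mouth 0.93 [226.  182.8] [0.5853 0.1624]
lamp_fader_top 0.63 [233.7 167.2] [0.6106 0.1563]
bail_grip 0.65 [208.  181.1] [0.5285 0.1677]
bail_grip 0.38 [219.9 189.8] [0.5289 0.1053]
bail_hinge 0.64 [236.9 173.4] [0.6302 0.1703]
bail_hinge 0.33 [222.9 189. ] [0.5469 0.1185]
exposure_unit 0.9 [222.1 189.8] [0.5788 0.176 ]
tray 0.57 [308.4 240.2] [ 0.6145 -0.1646]
filter_1 0.65 [253. 195.] [0.6109 0.0634]
filter_1 0.4
[... 240 characters left out ...]
69 0.2202]
{'t': 1.0, 'q': array([ 1.16778572e+00,  2.16868624e-01,  1.61336052e+00,  2.20617399e-05,
        1.31130393e+00, -1.12171551e-01]), 'qvel': array([ 0.00036044, -0.00024798, -0.00109723, -0.00037876, -0.0012982 ,
        0.00012408]), 'joint_torque': array([-8.84186011e-05, -3.96904528e+01, -3.04264247e+01, -2.06078394e-04,
        6.94283408e-04, -9.09609412e-06]), 'tcp_pos': array([0.17919109, 0.59879741, 0.2088404 ]), 'tcp_rot': array([-4.55248476e-01, -3.10842710e+00, -9.90352324e-05]), 'contact_force': array([ 0.0132937 , -0.81142295, -0.98750358]), 'wrist_torque': array([ 2.70495884e-02, -5.38136481e-05,  3.38763489e-04]), 'grasp_force': 0.0, 'opening': 0.08569979328849346}
```

Run:
```python
import cv2
a=cv2.imread("pics/top0.png");cv2.imwrite("pics/top0c.png",cv2.resize(a[110:260,90:360],None,fx=2.95,fy=2.95,interpolation=cv2.INTER_CUBIC))
a=cv2.imread("pics/scene0.png");cv2.imwrite("pics/scene0c.png",cv2.resize(a[120:300,170:390],None,fx=3.3,fy=3.3,interpolation=cv2.INTER_CUBIC))
```

```text
(no output)
```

View pics/top0c.png

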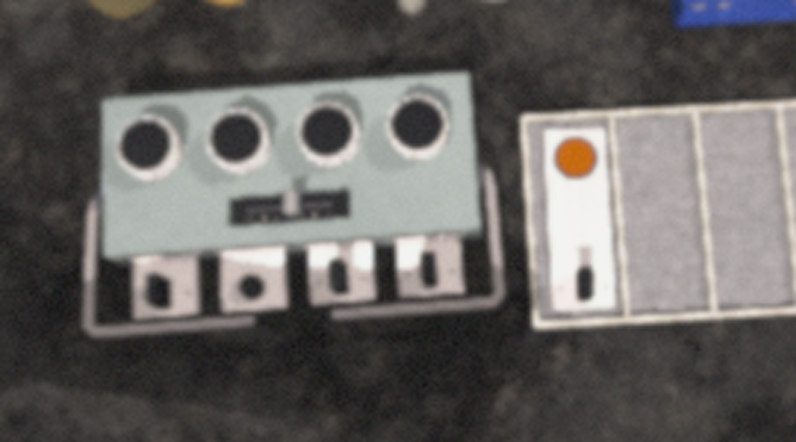

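View pics/scene0c.png

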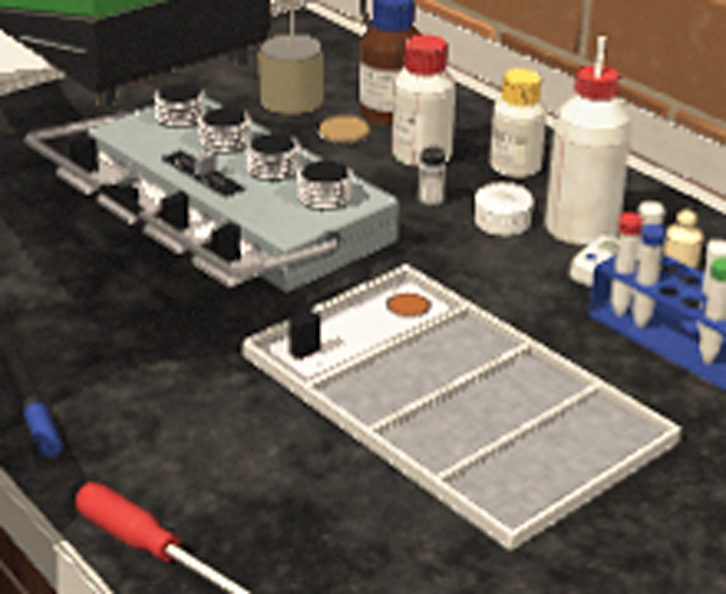

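Channels from +y hold a fin slide, the round-button blank, then two fin slides. In the top crop the button is at about (250,288) and the fins at (158,290), (338,275) and (428,268). The tray's bay 1 is taken and bays 2–4 are free. The fader cap is near mid-track at (291,200). Next I fit the unit and tray poses from their edges.

```bash
cat > fit.py <<'E'
from h import *
from scipy.optimize import least_squares
def w(pose,p):
    c,s=np.cos(pose[2]),np.sin(pose[2]); return np.array([pose[0]+c*p[0]-s*p[1],pose[1]+s*p[0]+c*p[1],p[2]])
def fit(imgs,edges,pose,rounds=((7,3),(4,2),(3,1.5),(2.5,1))):
    pose=np.array(pose,float)
    for hw,fs in rounds:
        obs=[]
        for cam,a,b in edges:
            g=cv2.GaussianBlur(imgs[cam].astype(np.float32),(0,0),0.8)
            for t in np.linspace(.06,.94,40):
                P=np.array(a)+(np.array(b)-a)*t; u=proj(cam,w(pose,P)); d=proj(cam,w(pose,P+(np.array(b)-a)*.02))-u
                n=np.array([-d[1],d[0]])/np.linalg.norm(d); k=np.arange(-hw,hw+.01,.25)
                pts=(u+k[:,None]*n).astype(np.float32)
                pr=cv2.remap(g,pts[:,0].reshape(1,-1),pts[:,1].reshape(1,-1),cv2.INTER_LINEAR)[0]
                m=np.linalg.norm(pr[4:]-pr[:-4],axis=1); i=m.argmax()
                if m[i]>14: obs.append((cam,P,n,u+k[i+2]*n))
        r=lambda x:[(proj(c,w(x,P))-o)@n for c,P,n,o in obs]
        s=least_squares(r,pose,loss="soft_l1",f_scale=fs*.3,x_scale=[.01,.01,.05]); pose=s.x
    res=np.array(r(pose)); return pose,len(obs),np.median(abs(res))
E
python3 - <<'E'
from fit import *
I={c:cv2.imread(f"pics/{c}0.png") for c in("top","scene")}
cr=lambda x,y,z:at_z("top",np.array([x,y])/2.95+[90,110],z)
fl,fr=cr(106,258,.05),cr(478,230,.05); print(fl,fr,np.linalg.norm(fl-fr))
yaw=np.arctan2(*( -(fl-fr)[:1]),(fl-fr)[1]); m=(fl+fr)/2; u0=[m[0],m[1],yaw]
z=.05;A,B,C,D=[0,.148,z],[.129,.148,z],[.129,-.148,z],[0,-.148,z]
for es in ([("top",A,B),("top",B,C)],[("top",A,B),("top",B,C),("top",D,A)],[("scene",B,A),("scene",B,C),("scene",D,A),("scene",C,D)],
  [("top",A,B),("top",B,C),("top",D,A),("scene",B,C),("scene",C,D)]):
    p,n,e=fit(I,es,u0); print("unit",p.round(4),n,round(e,2))
U=p
bl,f=cr(520,115,.014),cr(533,328,.014); print(bl,f,np.linalg.norm(bl-f))
yt=np.arctan2((bl-f)[1],(bl-f)[0]); t0=w([*((bl+f)/2)[:2],yt],[0,-.145,0]); t0[2]=yt
z=.014;A,B,C,D=[-.088,.145,z],[.088,.145,z],[.088,-.145,z],[-.088,-.145,z]
for es in ([("top",A,B),("top",B,C),("top",C,D),("top",D,A)],[("scene",A,B),("scene",B,C),("scene",C,D),("scene",D,A)]):
    p,n,e=fit(I,es,t0); print("tray",p.round(4),n,round(e,2))
# fins / button / fader relative to unit
inv=lambda P:R.from_euler("z",-U[2]).apply([P[0]-U[0],P[1]-U[1],0])[:2].round(4)
for n,x,y,zz in(("fin1",158,290,.064),("btn",250,288,.042),("fin3",338,275,.064),("fin4",428,268,.064),("cap",291,196,.074)): print(n,inv(cr(x,y,zz)))
np.save("U.npy",U)
for c in("top","scene"):
    V=I[c].copy()
    for a in [[0,.148,.05],[.129,.148,.05],[.129,-.148,.05],[0,-.148,.05]]+[[-.029,y,.064] for y in(.105,-.035,-.105)]+[[-.029,.035,.042]]:
        q=proj(c,w(U,a)); cv2.circle(V,tuple(int(v*8) for v in q),8,(0,0,255),-1,cv2.LINE_AA,3)
    for a in [[sx*.088,sy*.145,.014] for sx in(-1,1) for sy in(-1,1)]: cv2.circle(V,tuple(int(v*8) for v in proj(c,w(p,a))),8,(0,255,0),-1,cv2.LINE_AA,3)
    cut=V[110:260,90:360] if c=="top" else V[120:300,170:390]
    I[c]=cv2.resize(cut,(560,300) )
cv2.imwrite("pics/ov.png",np.vstack([I["top"],I["scene"]]))
E
```

```text
[0.57025063 0.30949577 0.05      ] [0.58677614 0.01989298 0.05      ] 0.29007390873927924Traceback (most recent call last):
  File "<stdin>", line 9, in <module>
  File "fit.py", line 19, in fit
    s=least_squares(r,pose,loss="soft_l1",f_scale=fs*.3,x_scale=[.01,.01,.05]); pose=s.x
    return func(*args, **kwargs)
    result = trf(vector_fun.fun, vector_fun.jac, x0, f0, J0, lb, ub, ftol, xtol,
                 gtol, max_nfev, x_scale, loss_function, tr_solver,
                 tr_options.copy(), verbose, callback=callback_wrapped)
    return trf_no_bounds(
        fun, jac, x0, f0, J0, ftol, xtol, gtol, max_nfev, x_scale,
        loss_function, tr_solver, tr_options, verbose, callback=callback)
    J = jac(x)
    self._update_jac()
    ~~~~~~~~~~~~~~~~^^
    self.J = self.jac_wrapped(xp_copy(self.x), f0=self.f)
             ~~~~~~~~~~~~~~~~^^^^^^^^^^^^^^^^^^^^^^^^^^^^
    J, dct = approx_derivative(
             ~~~~~~~~~~~~~~~~~^
        self.fun,
        ^^^^^^^^^
    ...<2 lines>...
        **self.finite_diff_options,
        ^^^^^^^^^^^^^^^^^^^^^^^^^^^
    )
    ^
    J, _nfev =
[... 251 characters left out ...]
               ^^^
    df = [f_eval - f0 for f_eval in f_evals]
                                    ^^^^^^^
    f = np.atleast_1d(self.fun(x, *self.args, **self.kwargs))
                      ~~~~~~~~^^^^^^^^^^^^^^^^^^^^^^^^^^^^^^
    return np.atleast_1d(self.fun(x))
                         ~~~~~~~~^^^
    return self.f(x, *self.args, **self.kwargs)
           ~~~~~~^^^^^^^^^^^^^^^^^^^^^^^^^^^^^^
  File "fit.py", line 18, in <lambda>
    r=lambda x:[(proj(c,w(x,P))-o)@n for c,P,n,o in obs]
                 ~~~~^^^^^^^^^^
  File "h.py", line 13, in proj
    c=cams.get_calibration(cam);K=np.array(c["camera_matrix"]);V=np.array(c["view"])
ValueError: time passes only in moves, steps and waits
```

```bash
python3 - <<'E'
s=open("h.py").read()
s=s.replace("def px2ray","CAL={c:cams.get_calibration(c) for c in('top','scene')}\ndef px2ray",1).replace("c=cams.get_calibration(cam);","c=CAL[cam];")
open("h.py","w").write(s)
E
cat > m.py <<'E'
from fit import *
I={c:cv2.imread(f"pics/{c}0.png") for c in("top","scene")}
cr=lambda x,y,z:at_z("top",np.array([x,y])/2.95+[90,110],z)
fl,fr=cr(106,258,.05),cr(478,230,.05)
yaw=np.arctan2(-(fl-fr)[0],(fl-fr)[1]); m=(fl+fr)/2; u0=[m[0],m[1],yaw]
z=.05;A,B,C,D=[0,.148,z],[.129,.148,z],[.129,-.148,z],[0,-.148,z]
for es in ([("top",A,B),("top",B,C)],[("top",A,B),("top",B,C),("top",D,A)],[("scene",B,A),("scene",B,C),("scene",D,A),("scene",C,D)],
  [("top",A,B),("top",B,C),("top",D,A),("scene",B,C),("scene",C,D)]):
    p,n,e=fit(I,es,u0); print("unit",p.round(4),n,round(e,2))
U=p
bl,f=cr(520,115,.014),cr(533,328,.014); print(bl,f,np.linalg.norm(bl-f))
yt=np.arctan2((bl-f)[1],(bl-f)[0]); t0=w([*((bl+f)/2)[:2],yt],[0,-.145,0]); t0[2]=yt
z=.014;A,B,C,D=[-.088,.145,z],[.088,.145,z],[.088,-.145,z],[-.088,-.145,z]
for es in ([("top",A,B),("top",B,C),("top",C,D),("top",D,A)],[("scene",A,B),("scene",B,C),("scene",C,D),("scene",D,A)]):
    p,n,e=fit(I,es,t0); print("tray",p.round(4),n,round(e,2))
inv=lambda P:R.from_euler("z",-U[2]).apply([P[0]-U[0],P[1]-U[1],0])[:2].round(4)
for n,x,y,zz in(("fin1",158,290,.064),("btn",250,288,.042),("fin3",338,275,.064),("fin4",428,268,.064),("cap",291,196,.074)): print(n,inv(cr(x,y,zz)))
np.save("U.npy",U);np.save("T.npy",p)
for c in("top","scene"):
    V=I[c].copy(); sc=4
    y0,y1,x0,x1=(110,260,90,360) if c=="top" else (120,300,170,390)
    V=cv2.resize(V[y0:y1,x0:x1],None,fx=2.7,fy=2.7 if c=="top" else 1.6)
    if c=="scene": V=cv2.resize(I[c][120:300,170:390],None,fx=1,fy=1)
    V=cv2.resize(I[c][y0:y1,x0:x1],None,fx=2,fy=2,interpolation=cv2.INTER_CUBIC); 
    L=[[0,.148,.05],[.129,.148,.05],[.129,-.148,.05],[0,-.148,.05]]+[[-.029,y,.064] for y in(.105,-.035,-.105)]+[[-.029,.035,.042]]
    for P,col,ls in((U,(0,0,255),L),(p,(0,255,0),[[sx*.088,sy*.145,.014] for sx in(-1,1) for sy in(-1,1)])):
        for a in ls:
            q=(proj(c,w(P,a))-[x0,y0])*2; cv2.circle(V,tuple(int(v*8) for v in q),12,col,-1,cv2.LINE_AA,3)
    V=cv2.copyMakeBorder(V[:300],0,0,0,540-V.shape[1],cv2.BORDER_CONSTANT); I[c]=V
cv2.imwrite("pics/ov.png",np.vstack([I["top"],I["scene"]]))
E
python3 m.py
```

```text
unit [0.5803 0.1649 0.0588] 80 0.23
unit [0.5796 0.1648 0.0608] 120 0.48
unit [0.5799 0.1689 0.0563] 155 0.41
unit [0.5796 0.1656 0.0632] 194 0.52
[ 0.6899875  -0.01624472  0.014     ] [ 0.51343201 -0.02227199  0.014     ] 0.17665833649864643
tray [ 0.6078 -0.1636  0.0373] 160 0.71
tray [ 0.601  -0.1707  0.0396] 156 0.64
fin1 [-0.031   0.1003]
btn [-0.0317  0.0347]
fin3 [-0.0307 -0.037 ]
fin4 [-0.031  -0.1055]
cap [ 0.0313 -0.006 ]
```

View pics/ov.png

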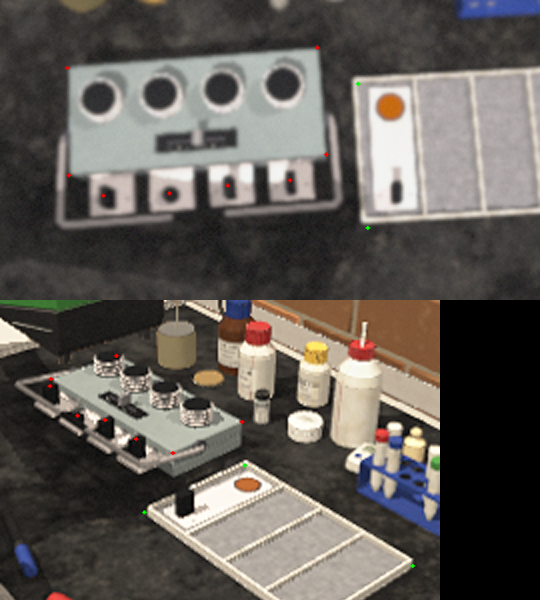

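The overlay shows the unit fit sitting on the roof corners and fins, giving a pose of about (0.580, 0.166, 0.060). The tray's left edge is at about x=360 px, and its pose is good to a few mm. Now the fader.

```bash
cat >> h.py <<'E'
U=np.array([.580,.166,.060])
def uw(x,y,z,P=U):
    c,s=np.cos(P[2]),np.sin(P[2]); return np.array([P[0]+c*x-s*y,P[1]+s*x+c*y,z])
def ui(p,P=U):
    d=R.from_euler("z",-P[2]).apply([p[0]-P[0],p[1]-P[1],p[2]]); return d
def ori(a,p):
    best=None
    for k in(0,np.pi):
        c,s=np.cos(a+k),np.sin(a+k); rv=R.from_matrix(np.array([[-s,c,0],[c,s,0],[0,0,-1.]])).as_rotvec()
        q=kinematics.inverse_kinematics(p,rv)
        if q is not None and (best is None or abs(q[5])<abs(best[1][5])): best=(rv,q)
    return best
def F(P=U): return R.from_euler("z",-P[2]).apply(st()["contact_force"])
E
python3 - <<'E'
from h import *
claw.move_gripper(0.0)
a=U[2]+np.pi/2
p=uw(.031,.029,.16); o,q=ori(a,p); print(q)
robot.move_ptp(p,o); print(st()["t"],F())
robot.line_to(uw(.031,.029,.061),v=.1); f0=F(); print(ui(st()["tcp_pos"]),f0)
y=.029
while y>-.05:
    y-=.003; robot.line_to(uw(.031,y,.061),v=.05); f=F()-f0
    print(round(y,3),f.round(1),ui(st()["tcp_pos"])[1].round(4))
    if f[1]>7: break
print(st()["t"])
snap("top","fad");snap("scene","fads")
E
```

```text
[ 2.02912729e-01  2.91300009e-01  1.61728421e+00 -4.44089210e-16
  1.23300844e+00 -1.42788360e+00]
3.8833 [-1.50575911  0.77507072  0.65044601]
[0.03193627 0.02912919 0.0620553 ] [ 0.11084304 -0.16898961 -0.0564651 ]
0.026 [-0.3  0.1  0. ] 0.0258
0.023 [ 0.4 -0.6 -0.3] 0.0228
0.02 [-0.5 -0.4 -0.2] 0.0198
0.017 [ 0.3 -0.1 -0.3] 0.0168
0.014 [-0.2 -0.5  1.3] 0.0138
0.011 [ 1.  -0.2 -0. ] 0.0108
0.008 [-0.  -0.1  0.2] 0.0078
0.005 [ 0.7 -0.1  0.1] 0.0048
0.002 [0.4 0.1 0.6] 0.0018
-0.001 [-0.4 -0.1  1. ] -0.0012
-0.004 [ 0.3 -0.4 -0.3] -0.0042
-0.007 [-0.8  0.3  0.4] -0.0072
-0.01 [ 0.8  0.8 -0.6] -0.0102
-0.013 [-0.4  0.5 -0.2] -0.0132
-0.016 [ 0.2  0.1 -0.1] -0.0162
-0.019 [ 0.1 -0.1 -0.4] -0.0192
-0.022 [0.3 0.5 0.1] -0.0222
-0.025 [-0.2 -0.3 -0.1] -0.0252
-0.028 [-0.1 -0.3 -0. ] -0.0282
-0.031 [-0.6  0.4  0.4] -0.0312
-0.034 [-0.6 -0.7  0.1] -0.0342
-0.037 [-0.5 -0.1  0.6] -0.0372
-0.04 [-0.5 -0.4  0.7] -0.0402
-0.043 [0.  0.6 0.3] -0.0432
-0.046 [ 0.6 -0.3  0.2] -0.0462
-0.049 [-0.4  0.4  0.3] -0.0492
-0.052 [-0.3  0.8 -0.1] -0.0522
11.775
```

Run:
```python
import cv2,numpy as np
a=cv2.imread("pics/fad.png");b=cv2.imread("pics/fads.png")
cv2.imwrite("pics/fadc.png",np.vstack([cv2.resize(a[120:245,100:300],None,fx=2.4,fy=2.4,interpolation=cv2.INTER_CUBIC),cv2.resize(b[110:235,170:370],None,fx=2.4,fy=2.4,interpolation=cv2.INTER_CUBIC)]))
```

```text
(no output)
```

View pics/fadc.png

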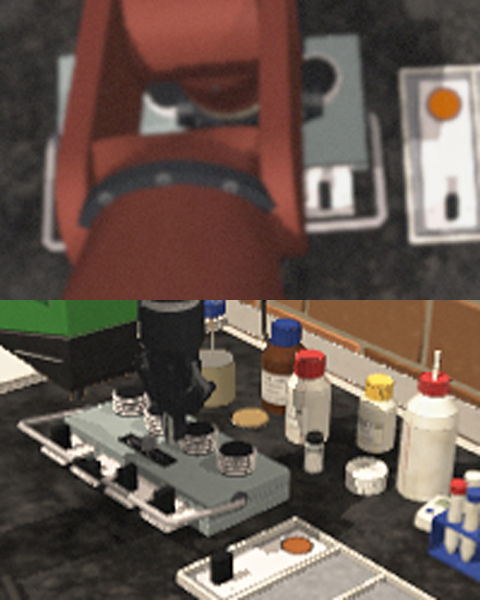

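Run:
```python
from h import *
p=st()["tcp_pos"]; robot.line_to([p[0],p[1],.16],v=.2)
robot.line_to(uw(-.12,.1,.2),v=.3)
a=snap("top","f2");
for c in("top","scene"):
    b=snap(c,"f2"+c)
    for d in models.spot_point(c,"lamp_fader_top")[:3]: print(c,d["score"],uv(d),ui(at_z(c,uv(d),.074)))
b=cv2.imread("pics/f2scene.png"); a=cv2.imread("pics/f2top.png")
cv2.imwrite("pics/f2c.png",np.vstack([cv2.resize(a[150:220,120:240],None,fx=4,fy=4,interpolation=cv2.INTER_CUBIC),cv2.resize(b[130:210,190:310],None,fx=4,fy=4,interpolation=cv2.INTER_CUBIC)]))
```

```text
top 0.39 [189.2864 176.7168] [ 0.0301235  -0.00776427  0.074     ]
scene 0.49 [232.4992 167.5008] [ 0.02618088 -0.01074911  0.074     ]
```

View pics/f2c.png

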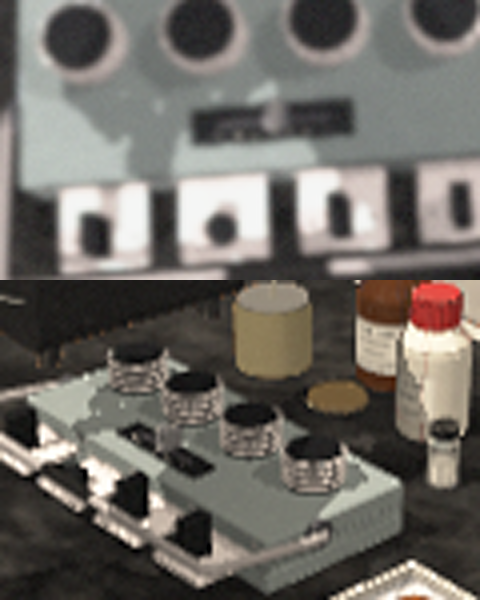

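Run:
```python
from h import *
print("plate",ui(at_z("top",(188.3,180),.054)),"scene plate",ui(at_z("scene",(166/4+190,(450-280)/4+130),.054)))
print("cap",ui(at_z("top",(188,176.5),.074)),ui(at_z("scene",(168/4+190,(422-280)/4+130),.074)))
print("tip expected",proj("scene",uw(.032,-.052,.062)),"seen ~241.7,170.4", st()["opening"])
for x in(.02,.026,.032): print(x,proj("scene",uw(x,-.004,.074)),proj("top",uw(x,-.004,.074)))
```

```text
plate [ 0.02739649 -0.00192086  0.054     ] scene plate [ 0.02740673 -0.00306658  0.054     ]
cap [ 0.03085336 -0.00490132  0.074     ] [0.03277056 0.0002418  0.074     ]
tip expected [243.05507135 175.62530451] seen ~241.7,170.4 -9.759178700614227e-05
0.02 [229.39578342 167.34502076] [187.81806757 181.24603703]
0.026 [231.03892284 166.71209399] [187.69710153 178.63678095]
0.032 [232.6737919  166.08245394] [187.5767699  176.03457398]
```

Run:
```python
import cv2
b=cv2.imread("pics/fads.png")
cv2.imwrite("pics/fz.png",cv2.resize(b[120:200,200:290],None,fx=7,fy=7,interpolation=cv2.INTER_CUBIC))
```

```text
(no output)
```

View pics/fz.png

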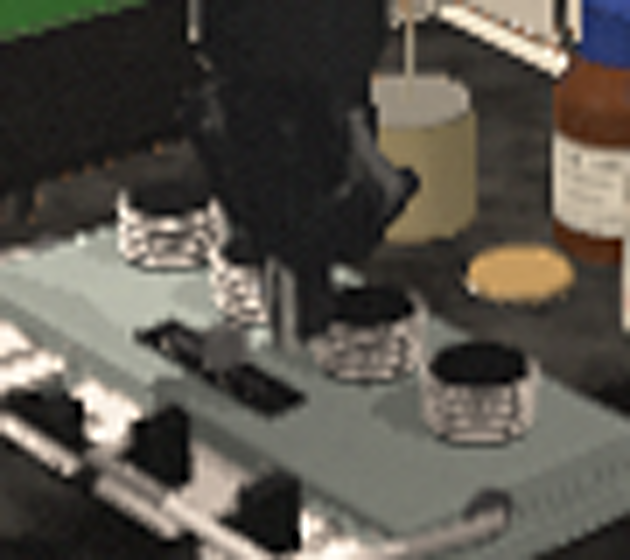

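The shut tips show at about (242,169), roughly 6 px above where the reported TCP should appear. They probably passed over the cap, so I'll touch the roof to check height.

Run:
```python
from h import *
a=U[2]+np.pi/2
p=uw(.027,.085,.13); o,q=ori(a,p); robot.move_ptp(p,o); robot.line_to(uw(.027,.085,.066),v=.15); f0=F()
print(st()["tcp_pos"],proj("scene",st()["tcp_pos"]),st()["t"]); snap("scene","touch0")
z=.066
while z>.03:
    z-=.002; robot.line_to(uw(.027,.085,z),v=.05); f=F()-f0
    if abs(f[2])>4: break
print(z,f,st()["tcp_pos"],st()["t"]); snap("scene","touch1")
robot.line_to(uw(.027,.085,.09),v=.15)
b=cv2.imread("pics/touch1.png"); cv2.imwrite("pics/t1.png",cv2.resize(b[110:200,170:270],None,fx=6,fy=6,interpolation=cv2.INTER_CUBIC))
```

```text
[0.60181916 0.25297791 0.06701939] [213.63723661 158.47703529] 14.9083
0.02999999999999997 [ 0.15312032  0.30515492 -1.64917872] [0.60167732 0.25241333 0.02977022] 19.4583
```

View pics/t1.png

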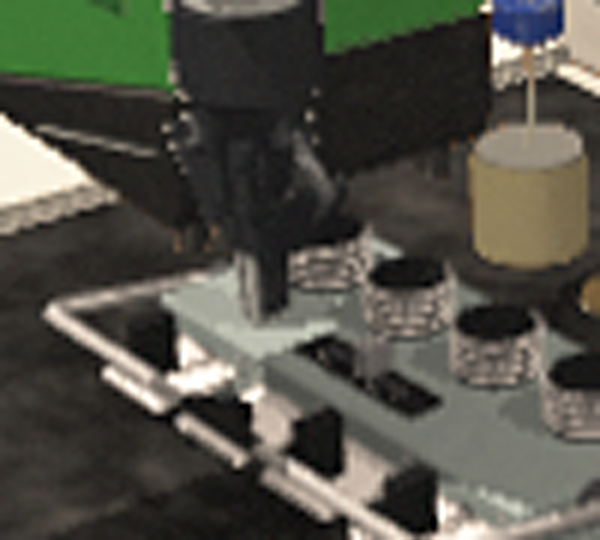

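At a reported TCP z of 0.030 the tips only just reach the roof (z = 0.05), so the tips stand about 20 mm behind the reported TCP. I'll go on to firm contact to get the exact offset.

Run:
```python
from h import *
robot.line_to(uw(.027,.085,.036),v=.15); robot.dwell(.2); f0=F()
z=.036
while z>.018:
    z-=.0015; robot.line_to(uw(.027,.085,z),v=.03); f=F()-f0; print(round(z,4),f[2].round(2),st()["tcp_pos"][2].round(4))
    if abs(f[2])>6: break
robot.line_to(uw(.027,.085,.09),v=.15); print(st()["t"])
```

```text
0.0345 1.01 0.035
0.033 0.84 0.0328
0.0315 0.17 0.0313
0.03 0.39 0.0298
0.0285 0.73 0.0283
0.027 3.4 0.0276
0.0255 10.29 0.0276
23.1
```

Contact comes at a reported z of 0.0277 against a roof at 0.050, so the real tip is the reported height plus 22.3 mm. I'll correct for that and push the fader.

```bash
cat >> h.py <<'E'
D=.0223   # real tip height above the reported TCP (tool down), by touch
def to(x,y,z,v=.15,P=U,o=None): robot.line_to(uw(x,y,z-D,P),v=v,ori=o)
def pos(P=U):
    d=ui(st()["tcp_pos"],P); d[2]+=D; return d
E
python3 - <<'E'
from h import *
to(.0285,.034,.09); to(.0285,.034,.061,v=.08); f0=F(); print(pos())
y=.034
while y>-.04:
    y-=.003 if y>-.005 else .0015; to(.0285,y,.061,v=.05); f=F()-f0; e=pos()[1]-y
    if abs(f[1])>1.2: print(round(y,4),f.round(1),e.round(4))
    if f[1]>9: break
print(st()["t"],pos())
y+=.002; to(.0285,y,.061); to(.0285,y,.1); to(-.12,.1,.16,v=.3)
for c in("top","scene"):
    snap(c,"f3"+c)
    for d in models.spot_point(c,"lamp_fader_top")[:3]: print(c,d["score"],uv(d),ui(at_z(c,uv(d),.074)))
b=cv2.imread("pics/f3scene.png"); a=cv2.imread("pics/f3top.png")
cv2.imwrite("pics/f3c.png",np.vstack([cv2.resize(a[150:220,120:240],None,fx=4,fy=4,interpolation=cv2.INTER_CUBIC),cv2.resize(b[130:210,190:310],None,fx=4,fy=4,interpolation=cv2.INTER_CUBIC)]))
print(st()["t"])
E
```

```text
[0.02768902 0.03419374 0.05994848]
0.016 [ 0.2  1.3 -1.5] -0.0002
0.007 [-1.   1.6 -1.7] -0.0003
0.004 [-1.1  1.4 -1. ] -0.0004
0.001 [-0.3  1.8 -0.8] -0.0003
-0.0095 [-0.4  1.5 -1. ] -0.0001
-0.011 [-0.3  5.1 -1.2] 0.0011
-0.0125 [-0.5  8.3 -1.8] 0.0024
-0.014 [ 0.  12.2 -1.9] 0.0039
28.6333 [ 0.02850732 -0.01013339  0.0611239 ]
top 0.39 [197.12   175.7184] [ 0.03101045 -0.02544037  0.074     ]
scene 0.56 [235.9808 170.4192] [ 0.02270075 -0.03167483  0.074     ]
30.2917
```

View pics/f3c.png

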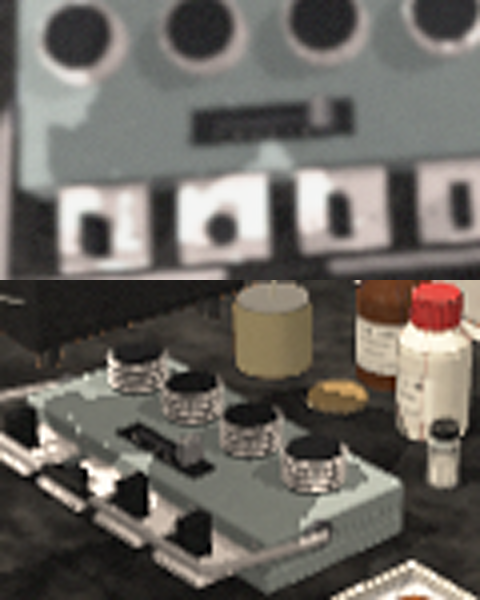

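The fader is hard against its off stop, with its cap at about (318,110) in the crop and 12 N of contact at y = -30 mm. Next, raise the bail.

```bash
cat > bail.py <<'E'
from h import *
def bar(phi): # unit x,z of bar middle
    a=np.pi-np.arctan2(.010,.105)-phi; return .045+.1055*np.cos(a), .041+.1055*np.sin(a)
E
python3 - <<'E'
from bail import *
claw.move_gripper(.045,f_grip=30)
p=uw(-.06,0,.14-D); o,q=ori(U[2],p); print(q)
robot.move_ptp(p,o); to(-.06,0,.042,v=.12); f0=F()
claw.move_gripper(0.0); s=st(); print(pos(),F()-f0,s["opening"],s["grasp_force"],s["t"])
if s["opening"]>.006:
    x0,z0=bar(.04); b=pos(); ph=.04
    for ph in np.linspace(.04,1.77,15)[1:]:
        x,z=bar(ph); to(-.06+x-x0,0,.042+z-z0,v=.12); f=F()-f0
        print(round(ph,2),f.round(1),round(st()["opening"],4))
        if np.linalg.norm(f)>45 or st()["opening"]<.005: print("STOP"); break
print(st()["t"]); snap("scene","b1")
b=cv2.imread("pics/b1.png"); cv2.imwrite("pics/b1c.png",cv2.resize(b[90:220,150:320],None,fx=4,fy=4,interpolation=cv2.INTER_CUBIC))
E
```

```text
[ 1.73828064e-01  1.45399587e-01  1.87863139e+00 -4.44089210e-16
  1.11756168e+00  1.13828064e-01]
[-5.78409658e-02  9.59735859e-05  4.31420038e-02] [ 4.56472467 -0.07868831  0.94742587] 0.00947097302383439 29.661223590373993 33.3917
0.16 [ 6.4  0.5 -1.2] 0.0096
0.29 [ 8.1  0.5 -2.9] 0.0097
0.41 [ 8.  -0.2 -4.5] 0.0095
0.53 [ 5.7  1.1 -3.1] 0.0099
0.66 [ 1.4  1.4 -1.6] 0.0094
0.78 [-3.5 -0.3  3.6] 0.0098
0.9 [-7.7 -0.2  8. ] 0.0096
1.03 [-7.1 -0.5 11.6] 0.0093
1.15 [-4.9 -1.3 10.5] 0.0096
1.28 [-1.1 -0.3  7.3] 0.0097
1.4 [-0.2  0.9  8.5] 0.0097
1.52 [ 2.1 -0.2  6. ] 0.0099
1.65 [1.  0.8 5.5] 0.0097
1.77 [-5.9 -0.2 12.2] 0.0095
37.0083
```

View pics/b1c.png

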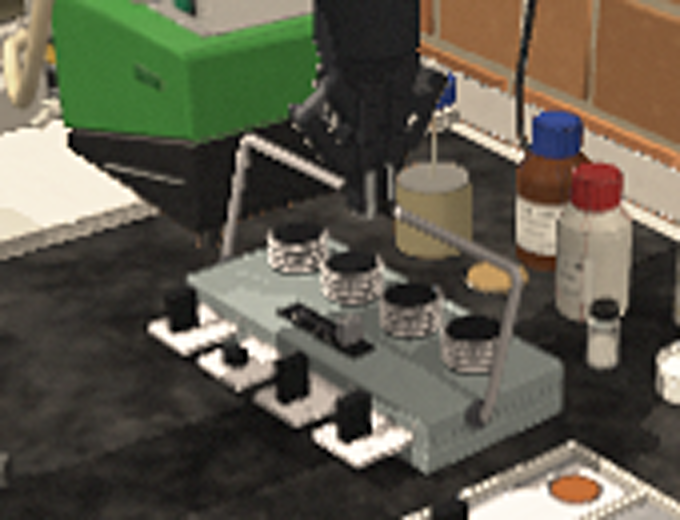

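The bail is up and leaning back, gripped at about (375,200). I'll push slightly further to confirm it is on its stop, then let go and pull the first slide at y = -105.

Run:
```python
from bail import *
f0=np.zeros(3); p=pos(); x,z=p[0],p[2]; x0,z0=bar(1.75)
for k in range(1,8):
    d=.0015*k; to(x+d,0,z-d*.3,v=.05); f=F(); print(k,f.round(1),pos().round(4))
    if f[0]<-18: break
to(x+d-.0015,0,z-d*.3); claw.move_gripper(.045); print(pos())
p=pos(); to(p[0],0,.25,v=.25); print(st()["t"])
top=snap("top","u1"); I={"top":cv2.imread("pics/u1.png")}
for c in("top",):
    for n in("bail_grip","filter_1"):
        for d in models.spot_point(c,n)[:4]: print(n,d["score"],ui(at_z(c,uv(d),.142 if n=="bail_grip" else .024)))
```

```text
1 [-6.1 -1.1  5.2] [ 0.0751 -0.0002  0.1319]
2 [-9.9 -1.2  8.4] [ 0.0751 -0.0002  0.1318]
3 [-13.7  -1.3  12.4] [ 0.075  -0.0002  0.1318]
4 [-18.4  -0.9  16.3] [ 0.075  -0.0002  0.1317]
[ 8.00053432e-02 -8.11283926e-05  1.29751418e-01]
39.375
bail_grip 0.84 [0.07859299 0.00479611 0.142     ]
filter_1 0.76 [ 0.03624875 -0.10383977  0.024     ]
filter_1 0.72 [ 0.03030105 -0.02937033  0.024     ]
```

The bail is on its stop at x ≈ 75 mm (expected 74). Pulling the first filter, from y = -105, into bay 2.

```bash
sed -i 's/^U=np.array.*/U=np.array([.581,.166,.060])/' h.py
cat > pull.py <<'E'
from h import *
T=np.array([.607,-.164,.037]); KS=2600.
def od(yaw):
    a=yaw+np.pi/2; c,s=np.cos(a),np.sin(a); return R.from_matrix(np.array([[-s,c,0],[c,s,0],[0,0,-1.]])).as_rotvec()
def held(): s=st(); return s["opening"]>.008 and s["grasp_force"]>15
def grasp(yc,xf=-.0295):
    claw.move_gripper(.040,f_grip=60)
    robot.move_ptp(uw(xf,yc,.13-D),od(U[2])); to(xf,yc,.075,v=.2); to(xf,yc,.037,v=.08); f0=F(); print("pre",f0.round(1))
    claw.move_gripper(0.0); y=yc; z=.037
    for _ in range(3):
        f=F()-f0; print("grip",f.round(1),pos().round(4),round(st()["opening"],4))
        y+=np.clip(f[1]/KS,-.002,.002); z+=np.clip(f[2]/KS/2,-.001,.001); to(xf,y,z,v=.03)
    return f0,y,z
def draw(f0,y,z,xf=-.0295,L=.120):
    x=xf
    while x>xf-L+1e-6:
        x=max(x-.010,xf-L); to(x,y,z,v=.06); f=F()-f0
        print(round(x,3),f.round(1),round(st()["opening"],4))
        if not held() or abs(f[0])>15 or abs(f[1])>15: print("STOP"); return False
        y+=np.clip(f[1]/KS*.4,-.0007,.0007)
    return True
def place(yb):
    to(pos()[0],pos()[1],.135,v=.2)
    x=ui(st()["tcp_pos"],T)[0]
    to(x,yb,.135,v=.2,P=T,o=od(T[2])); to(-.058,yb,.135,v=.2,P=T); print("carry",st()["opening"])
    if not held(): print("LOST"); return
    to(-.058,yb,.030,v=.15,P=T); f0=F(); z=.030
    while z>.012:
        z-=.002; to(-.058,yb,z,v=.04,P=T)
        if (F()-f0)[2]>3: break
    print("down",z,(F()-f0).round(1)); claw.move_gripper(.040); to(-.058,yb,.10,v=.2,P=T); print(st()["t"])
E
python3 - <<'E'
from pull import *
g=grasp(-.105)
if held() and draw(*g): place(.035)
else: print("check",st()["t"])
snap("scene","p1"); snap("top","p1t")
b=cv2.imread("pics/p1.png"); cv2.imwrite("pics/p1c.png",cv2.resize(b[110:300,160:390],None,fx=3,fy=3,interpolation=cv2.INTER_CUBIC))
E
```

```text
pre [0.2 0.3 0.3]
grip [-0.7  0.3  1.3] [-0.0288 -0.105   0.0377] 0.011
grip [-0.5 -0.6  2.1] [-0.029  -0.1049  0.0377] 0.0109
grip [-0.6 -0.9  1.6] [-0.0294 -0.1051  0.0378] 0.0111
-0.04 [-0.5  0.4  0.7] 0.0109
-0.05 [-0.9 -0.5  0.1] 0.0112
-0.06 [-0.2 -0.4 -0.4] 0.0111
-0.07 [-0.3  0.2 -1.1] 0.0113
-0.08 [ 0.9 -0.1 -0.8] 0.0108
-0.089 [-0.5  0.4 -0.7] 0.0111
-0.099 [-0.3 -0.7 -1.5] 0.011
-0.109 [-0.2  0.   0.3] 0.0108
-0.119 [ 0.5 -0.2 -0.6] 0.0108
-0.129 [-0.6 -0.8 -1.6] 0.011
-0.139 [-0.8 -0.7 -1.5] 0.0109
-0.149 [-0.5 -1.1 -0.7] 0.0109
carry 0.01067801329878286
down 0.017999999999999988 [-0.8  0.2  3.6]
52.925
```

View pics/p1c.png

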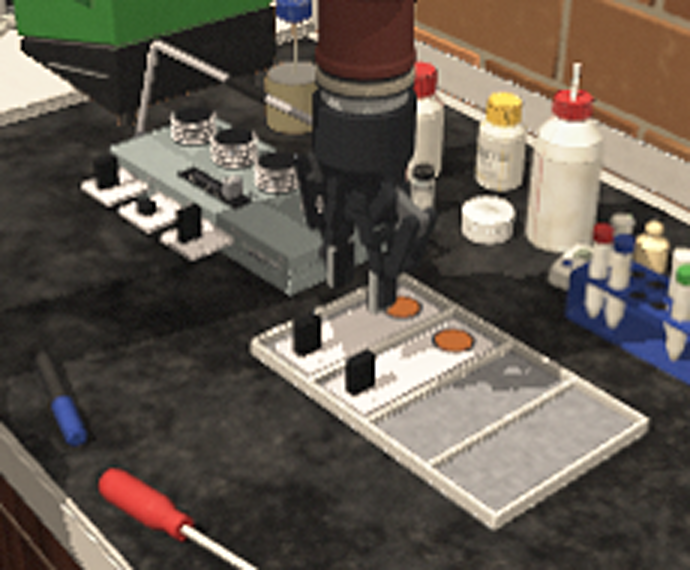

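The first slide lies flat in bay 2, with its fin at about (360,372) in the crop. On to the channel at y = -35, into bay 3.

Run:
```python
from pull import *
g=grasp(-.035)
if held() and draw(*g): place(-.035)
else: print("check",st()["t"])
snap("scene","p2"); snap("top","p2t")
for d in models.spot_point("scene","filter_1")[:6]: print(d["score"],uv(d),ui(at_z("scene",uv(d),.024)),ui(at_z("scene",uv(d),.005),T))
```

```text
pre [-0.2  0.8  0.4]
grip [ 0.3 -1.5  2. ] [-0.0288 -0.0349  0.0377] 0.011
grip [-0.8 -0.6  1.9] [-0.0292 -0.0356  0.0377] 0.0109
grip [-0.   0.3  0.9] [-0.0294 -0.0357  0.0378] 0.0114
-0.04 [-0.3 -0.8  0.5] 0.011
-0.05 [-0.5 -0.3 -0.3] 0.0108
-0.06 [-0.2 -0.8 -0.2] 0.0108
-0.07 [-1.3 -0.   0.7] 0.0113
-0.08 [-1.8 -0.2  0.1] 0.011
-0.089 [-0.9 -0.2 -0. ] 0.0114
-0.099 [-1.3 -0.1 -0.1] 0.0112
-0.109 [-1.  -1.1  0.7] 0.0112
-0.119 [-0.4 -0.4  0.3] 0.0109
-0.129 [-1.2 -1.  -0.2] 0.011
-0.139 [ 0.7 -1.7 -0.9] 0.0107
-0.149 [ 0.3 -0.8 -0.6] 0.0108
carry 0.010966566682116092
down 0.017999999999999988 [-1.1  0.5  5. ]
66.6083
0.78 [318.4128 245.9136] [-0.00846988 -0.38457207  0.024     ] [ 0.00512975 -0.03753813  0.005     ]
0.68 [227.9936 173.6064] [0.04697769 0.0435958  0.024     ] [0.05206702 0.40451878 0.005     ]
0.66 [211.5072 163.8144] [0.04694952 0.13131512 0.024     ] [0.04996086 0.49481391 0.005     ]
0.55 [296.704  232.0128] [-0.00791363 -0.31104926  0.024     ] [0.00396134 0.03815735 0.005     ]
```

Run:
```python
import cv2,numpy as np
a=cv2.imread("pics/p2t.png");b=cv2.imread("pics/p2.png")
cv2.imwrite("pics/p2c.png",np.vstack([cv2.resize(a[130:230,100:300],(600,300),interpolation=cv2.INTER_CUBIC),cv2.resize(b[120:270,160:360],(400,300),interpolation=cv2.INTER_CUBIC).copy() if 0 else cv2.copyMakeBorder(cv2.resize(b[120:270,160:360],(400,300)),0,0,0,200,cv2.BORDER_CONSTANT)]))
```

```text
(no output)
```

View pics/p2c.png

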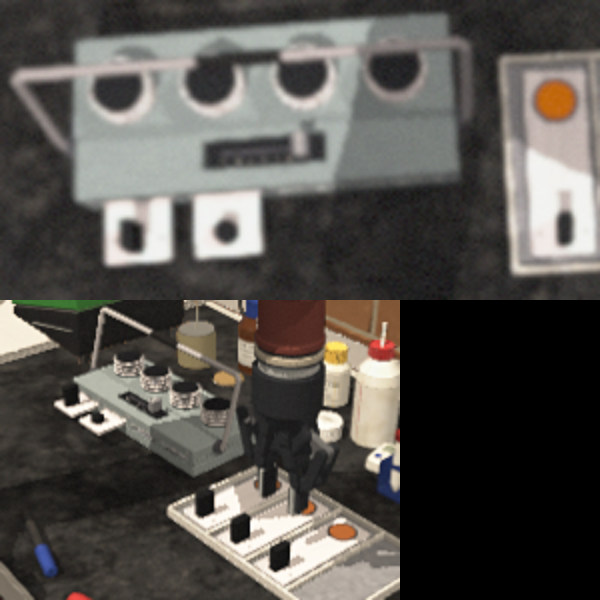

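Two slides are down, the last filter is still home (fin at about (131,235)) and the blank is home. Now the third, from y = +105 into bay 4.

Run:
```python
from pull import *
g=grasp(.105)
if held() and draw(*g): place(-.105)
else: print("check",st()["t"])
snap("scene","p3")
```

```text
pre [ 0.1 -0.5  0.4]
grip [-0.9  0.4  1.8] [-0.0288  0.1052  0.0378] 0.0111
grip [-0.4  0.   1.7] [-0.0291  0.1053  0.0378] 0.0111
grip [-0.4  0.5  2. ] [-0.0294  0.1052  0.0378] 0.0106
-0.04 [-0.6  0.5 -0.2] 0.0108
-0.05 [ 0.3  0.8 -0.8] 0.0111
-0.06 [ 0.1 -0.1 -0.6] 0.0106
-0.07 [ 0.7 -0.1 -1.2] 0.0108
-0.08 [-0.1  0.5 -1.2] 0.0109
-0.089 [ 0.8  0.4 -0.4] 0.011
-0.099 [ 0.1  1.6 -1.1] 0.011
-0.109 [-0.5  0.5 -0.2] 0.0111
-0.119 [ 0.4  0.7 -1.1] 0.0111
-0.129 [-0.3  0.8 -1.2] 0.0112
-0.139 [-0.2  1.2 -1.2] 0.0108
-0.149 [-0.1  0.  -0.8] 0.0106
carry 0.011011918281280715
down 0.015999999999999986 [-4.9  3.3 13.3]
82.375
```

Run:
```python
from bail import *
p=st()["tcp_pos"]; robot.line_to([p[0]-.05,p[1]+.1,.2],v=.25)
for c in("scene","top"): snap(c,"q"+c)
a=cv2.imread("pics/qtop.png");b=cv2.imread("pics/qscene.png")
cv2.imwrite("pics/qc.png",np.vstack([cv2.resize(a[120:240,250:410],(400,300),interpolation=cv2.INTER_CUBIC),cv2.resize(b[150:300,230:430],(400,300),interpolation=cv2.INTER_CUBIC)]))
print(st()["t"])
```

```text
83.3417
```

View pics/qc.png

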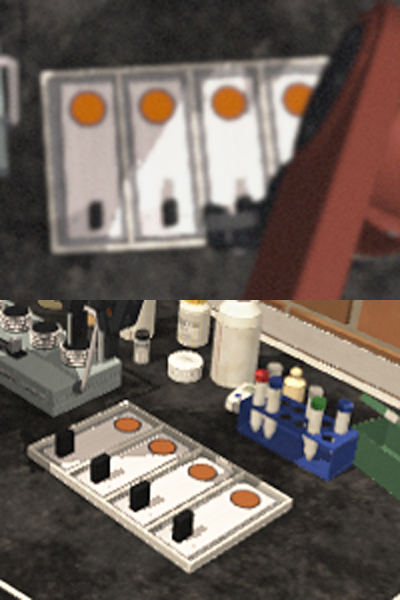

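All four bays now hold flat slides; their fins are at about (65,443), (100,467), (139,495) and (182,525). Now the bail goes down.

Run:
```python
from bail import *
claw.move_gripper(.045,f_grip=30)
p=uw(.075,0,.25-D); o,q=ori(U[2],p)
robot.move_ptp(p,o); x0,z0=bar(1.75); to(.075,0,.132,v=.15); f0=F()
claw.move_gripper(0.0); s=st(); p=pos(); print(p,(F()-f0).round(1),s["opening"],s["t"])
ok=s["opening"]>.006
for ph in np.linspace(1.75,0.02,15)[1:]:
    if not ok: break
    x,z=bar(ph); to(p[0]+x-x0,0,.132+z-z0,v=.12); f=F()-f0; o_=st()["opening"]
    print(round(ph,2),f.round(1),round(o_,4))
    ok=np.linalg.norm(f)<45 and o_>.005
if ok:
    x,z=bar(0); zz=.132+z-z0
    for k in range(10):
        to(p[0]+x-x0,0,zz-.0015*k,v=.04); f=F()-f0; print(k,f.round(1),pos()[2].round(4))
        if f[2]>14: break
    b=pos(); to(b[0],0,b[2]+.0005); claw.move_gripper(.045); to(b[0],0,.16,v=.2); to(-.20,0,.25,v=.3)
else: print("STOP")
print(st()["t"])
for c in("scene","top"):
    snap(c,"r"+c)
    for d in models.spot_point(c,"bail_grip")[:1]: print(c,d["score"],ui(at_z(c,uv(d),.051)))
a=cv2.imread("pics/rtop.png");b=cv2.imread("pics/rscene.png")
cv2.imwrite("pics/rc.png",np.vstack([cv2.resize(a[130:250,100:340],(600,300),interpolation=cv2.INTER_CUBIC),cv2.resize(b[130:280,160:460],(600,300),interpolation=cv2.INTER_CUBIC)]))
```

```text
[7.41314994e-02 1.18625458e-04 1.33574878e-01] [-4.8 -0.6  4.3] 0.009797010341054792 86.7667
1.63 [ 1.2 -0.9  2.4] 0.0097
1.5 [-0.4 -1.7  5. ] 0.0098
1.38 [-1.3 -0.4  7.4] 0.0096
1.26 [-1.4 -0.3  7.6] 0.0096
1.13 [-3.7 -0.3  7.9] 0.0096
1.01 [-2.7  0.7  5.7] 0.0094
0.88 [-2.   1.5  3.1] 0.0096
0.76 [-2.   2.2  0.9] 0.0093
0.64 [-1.3  1.8 -0.5] 0.0094
0.51 [-0.   1.7 -1.9] 0.0098
0.39 [-0.1  3.2 -3. ] 0.0099
0.27 [ 0.4  2.8 -2.5] 0.0095
0.14 [ 1.8  3.1 -1.5] 0.0093
0.02 [-0.   2.4 -2.2] 0.0096
0 [-0.2  2.6  0. ] 0.0409
1 [-2.4  2.2  3.6] 0.0395
2 [-5.2  0.9 10.7] 0.0391
3 [-8.2 -0.6 20.3] 0.039
93.5333
scene 0.58 [-0.06476323 -0.01179029  0.051     ]
top 0.64 [-0.05872123  0.00757789  0.051     ]
```

View pics/rc.png

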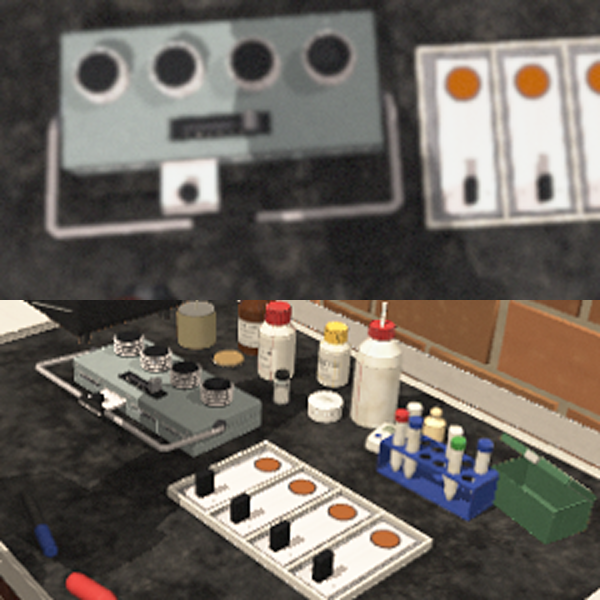

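The bar looks down, the blank is home and the tray is full. One light press with shut fingers will confirm the bar is right down, then I hand in.

Run:
```python
from bail import *
claw.move_gripper(0.0)
to(-.059,0,.09,v=.25); to(-.059,0,.061,v=.1); f0=F(); z=.061
while z>.047:
    z-=.0015; to(-.059,0,z,v=.04); f=F()-f0
    if f[2]>12: break
print(pos(),f); to(-.059,0,.12,v=.2); to(-.2,0,.25,v=.3)
print(st()["t"]); print(job.finish_job())
```

```text
[-5.88761370e-02  1.51415819e-05  5.59784032e-02] [-6.28725186 -1.59963062 14.66477643]
98.2
the job is handed in; nothing more can be done
None
```

I finished the shutdown and handed it in at 98 s of the 208 s allowed: fader hard off, three filter slides flat in bays 2–4, blank and stored slide left in place, and retaining bar pressed fully down (the hand-in returned no verdict).

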